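Portion quail eggs from the topping station

TASK

Open the hinged clear cover of the topping station by its bar, scoop quail eggs out of it with the steel scoop and tip at least three of them into the red bowl; the rest may stay in their bin, but spill none and never touch an egg with the gripper. Then lay the scoop back upright on its shallow steel tray and close the cover again. Leave the tomatoes in their bin, the red bowl about where it stands and the pulp bowls alone.

Things in the scene. Friction and masses are not known exactly. Their poses are not given: they have to be found in the camera images.
- station: Topping station: a steel housing 172 x 220 x 58 mm high, fixed to the table, holding two white open bins side by side under one clear cover. Origin under its centre on the table; its x axis points from its front (the side with the cover's bar, facing the robot) to its rear (the hinge), y to its left, z up. Rim top 58 mm above the table. The left bin (+y) holds five eggs, the right bin (-y) three tomatoes.
- egg_bin (a point): Centre of the floor of the left bin, 12 mm above the table; axes as the station's. The floor measures 138 mm along x by 92 mm along y; the walls are 44 mm high and lean outward (the end walls 13 degrees), so that the mouth measures 158 x 96 mm. At the start all eggs lie in the rear half of the bin (their centres from the floor's centre to 52 mm behind it), in one layer.
- cover (a joint): Angle of the cover about its hinge: 0 shut, 1.75 fully open (leaning back past upright against its stop, where it stays by itself). Lightly damped and otherwise free: let go below 1.5 it falls shut by its own weight (0.16 kg) within about two seconds, let go above 1.62 it falls fully open.
- cover_hinge (a point): Middle of the cover's hinge axis, at the rear rim, 60 mm above the table; the axis runs along the station's y. The cover reaches 180 mm forward from it and is 218 mm wide, 5 mm thick.
- cover_bar (a point): Middle of the cover's handle bar, a round steel bar 10 mm thick and 64 mm long along the station's y, on two posts 64 mm apart (56 mm free between them). With the cover shut it is 168 mm in front of the hinge axis, 31 mm above it and 26 mm above the cover's top face; it turns with the cover. The cover's front edge is 12 mm beyond the bar.
- scoop: Steel scoop, 0.13 kg: flat-bottomed pan 54 mm long, widening from 74 mm at the rear to 82 mm at the front, floor and walls 2 mm thick, open at the front (+x), sides 30 mm high at the rear falling to 4 mm at the lip. Origin under the centre of the pan; x to the lip (27 mm ahead of the origin), z up when it stands flat. Centre of mass about 15 mm behind the origin. It starts upright on its tray.
- scoop_grip (a point): Middle of the scoop's black grip, 70 mm behind and 86.5 mm above the scoop's origin (scoop axes): a flat-sided bar 15 mm thick (along y), 18 mm deep and 72 mm long, rising to the rear at 28 degrees, ending 105 mm behind the origin and 113 mm up. It is carried by an 8 mm stem that rises close behind the pan's rear wall to 58 mm, then bends back.
- scoop_tray_in (a point): Centre of the inner floor of the shallow steel tray on which the scoop stands, fixed to the table; 152 x 112 mm outside, walls 4 mm thick and 12 mm high (over the table); x along its length. This point is on its floor, 4 mm above the table.
- bowl_mouth (a point): Centre of the mouth of the red lacquer bowl, 60 mm above the table; the bowl is 150 mm across the rim, about 48 mm deep inside, loose, 0.11 kg. It stands in one of four places round the station, which it, the tray and the two pulp bowls share out.
- egg_1_center (a point): Centre of egg 1 of five alike: a peeled quail egg, ivory, 28 mm long and 22 mm thick, 11 g, wet and slippery (friction about 0.2 on the bin and the scoop's pan), lying loose in the left bin.
- egg_2_center (a point): Centre of egg 2 of five alike: a peeled quail egg, ivory, 28 mm long and 22 mm thick, 11 g, wet and slippery (friction about 0.2 on the bin and the scoop's pan), lying loose in the left bin.
- egg_3_center (a point): Centre of egg 3 of five alike: a peeled quail egg, ivory, 28 mm long and 22 mm thick, 11 g, wet and slippery (friction about 0.2 on the bin and the scoop's pan), lying loose in the left bin.
- egg_4_center (a point): Centre of egg 4 of five alike: a peeled quail egg, ivory, 28 mm long and 22 mm thick, 11 g, wet and slippery (friction about 0.2 on the bin and the scoop's pan), lying loose in the left bin.
- egg_5_center (a point): Centre of egg 5 of five alike: a peeled quail egg, ivory, 28 mm long and 22 mm thick, 11 g, wet and slippery (friction about 0.2 on the bin and the scoop's pan), lying loose in the left bin.
- tomato_1_center (a point): Centre of cherry tomato 1 of three: red, 27 mm thick, loose in the right bin; to be left there.
- tomato_2_center (a point): Centre of cherry tomato 2 of three: red, 27 mm thick, loose in the right bin; to be left there.
- tomato_3_center (a point): Centre of cherry tomato 3 of three: red, 27 mm thick, loose in the right bin; to be left there.
- pulp_a: Empty white pulp bowl, 152 mm across and 44 mm high, loose, very light (14 g); a bystander. Origin under its centre.
- pulp_b: Empty white pulp bowl, 152 mm across and 45 mm high, loose, very light (14 g); a bystander. Origin under its centre.

How it is judged:
By the outcome, as a careful person would: the job done as asked, in the order asked, and still so for the second after the job is handed in, with the robot touching nothing.
It also fails if it takes over 72 s, if anything falls off the work surface, if the arm or the gripper's body presses on something with over 40 N, if the wrist force passes 120 N, or if a joint passes its speed limit or range.

ROBOT

A 7-joint arm with a two-finger parallel gripper is mounted at the origin on the work surface; the furniture and walls round the work are solid. World frame = base frame: x ahead of the robot, y to its left, z up, the work surface at z = 0. Lengths are in m, angles in rad, forces in N, time in s.
With the tool pointing down it reaches from about 0.35 to 0.9 m from the base axis. Payload 8.1 kg.
Tool frame: the origin (TCP) lies on the centre line of the jaws, within the pads' length; the fingertips stand 19 mm ahead of it and the grasp point (between the pads) is the TCP; z points along the fingers, y is the direction in which the jaws open and shut (so a half turn about z gives the same grasp; the last joint's range is limited). The gripper opens to 92 mm and grips with 3 to 60 N. Pads are 19 mm wide; open, the fingers measure 130 mm over their backs; the gripper's body (75 mm by 190 mm) begins 47 mm behind the grasp point.
Start: joints at [-1.356, 0.434, 0.025, 1.573, -0.012, 1.134, -0.075], TCP at [0.195, 0.594, 0.246] pointing down, gripper open.
Joint ranges: [-2.62, 2.62], [-0.44, 2.09], [-1.27, 1.32], [0.08, 2.57], [-1.32, 4.46], [0.12, 2], [-2.74, 2.74]. Speed limits (rad/s): [2.22, 2.22, 3.01, 3.01, 3.14, 3.14, 3.14].

INTERFACE

Orientations are given as a rotation vector (axis times angle).
In Python, from cell import monitor, imaging, workorder, outline_of gives the robot as it stands.
- The arm moves only by the tool move_arm, never from a script. Its argument "series" is a list of rows, each a list of 6 numbers: the shift along the world's x, y, z in cm, then the turn, a rotation vector about the world's x, y, z in degrees. A call has 1 to 8 rows; each row shifts and turns the commanded pose from where the row before left it; what a row does not reach is not made up. A row lasts 1/10 s, in which the tool goes at most 50 mm and 8.59 degrees, less where a joint would pass 70% of its speed; a pose out of reach is approached as far as the arm can. A call with a gripper value outside its range is refused whole. "grip" is the opening, from 0 (shut) to 1 (fully open), set as the call begins (left out, the last holds). The fingers move at their own pace and stop on an object; "force" is the grip in N (left out, the last holds). Time passes only in rows, so rows that do not move let the fingers close. It gives the time, the measured TCP pose, the force and the opening at its end, in the units of the state.
- monitor.observe(): the state, without advancing time (a new reading comes with each control period).
- imaging.get_image(name): name is "scene" or "top"; returns a dict with "color" (400x640x3 uint8, red, green, blue), "fx", "fy", "cx", "cy" (pixels), "rvec" (rotation vector, rad) and "tvec" (3), from world to camera coordinates, as OpenCV has them. Camera axes: x right, y down, z forward; pixel columns grow to the right and rows downward; lengths in m; the calibration is good to about 2 mm. A picture is of the moment at which its call begins. There is no depth.
- workorder.sign_off(): hands the job in, once; it reports no verdict.
Trained networks look in the newest picture that a camera, given by its name, has taken for a name from the list of things; names that differ only in an ending like _2 or _b are one class to them, and where a whole thing is asked for, a point or a joint stands for the part that bears it (a point fixed in the world has none). Each returns a list of dicts, best first, with "p" (0 to 1); they miss things now and then, are a little off and sometimes report something else, mostly with a low value. They report only what shows in the picture. A call takes as long as a camera call.
- outline_of(camera, thing): "mask" (400x640 bool, what is visible of it) and "rect" ([left, top, width, height] in pixels, round what is visible of it).
The state is a dict: "clock": time; "joints": joint angles; "dq": joint speeds; "joint_efforts": joint torques, N m; "position": TCP position; "ee_rot": TCP orientation; "force": force on the tool from outside, world axes, zero at the start; "ft_torque": the same for the moment, N m; "width": opening from 0.0 (shut) to 1.0 (fully open).
Only numpy, scipy, OpenCV 4.12 (cv2) and the standard library are available. Lean on these libraries where they do the work, as an engineer would, in place of code of your own. Each camera call takes 0.05 s, during which the arm holds its last target. There are 200 camera calls.

## Working session

There is one attempt and no reset: what is moved stays moved. The work goes in short steps, Python scripts to look and compute and a tool call to move; the robot and the scene stay as the last step left them, time stands still between calls to the robot, and variables do not carry over. Pictures are saved under pics/ and viewed, about 8 in all and at most 12, crops included, and the job is handed in when it is done.

Besides the shell and the picture viewer there is one more tool, called after "Emit:" in YAML: its name, and indented under it one key for each argument. move_arm: Moves the arm, as the interface text tells. Its arguments: {"type":"object","properties":{"series":{"type":"array"},"grip":{"type":"number"},"force":{"type":"number"}},"required":["series"]}

```bash
mkdir -p pics; ls; cat > h.py <<'E'
import numpy as np, cv2
from scipy.spatial.transform import Rotation as R
from cell import monitor, imaging, workorder, outline_of
def snap(n,f=None):
    d=imaging.get_image(n)
    if f: cv2.imwrite('pics/'+f,d['color'][:,:,::-1])
    return d
def ray(d,u,v):
    Rm=R.from_rotvec(np.ravel(d['rvec'])).as_matrix(); t=np.ravel(d['tvec'])
    return -Rm.T@t, Rm.T@np.array([(u-d['cx'])/d['fx'],(v-d['cy'])/d['fy'],1])
def at(d,u,v,z):
    c,r=ray(d,u,v); return c+r*(z-c[2])/r[2]
def proj(d,p):
    q,_=cv2.projectPoints(np.float64(p).reshape(-1,1,3),np.ravel(d['rvec']),np.ravel(d['tvec']),np.array([[d['fx'],0,d['cx']],[0,d['fy'],d['cy']],[0,0,1.]]),None)
    return q.reshape(-1,2)
E
python3 - <<'E'
from h import *
np.set_printoptions(precision=3,suppress=True)
a=snap('top','t0.png');b=snap('scene','s0.png')
print(monitor.observe())
for n,d in(('top',a),('scene',b)):
    print(n,ray(d,320,200),d['fx'])
    for t in('station','cover','cover_bar','scoop','scoop_grip','bowl_mouth','pulp_a','egg_1_center','tomato_1_center','scoop_tray_in'):
        for o in outline_of(n,t)[:6]:
            m=o['mask'];ys,xs=np.nonzero(m); print(t,round(o['p'],2),o['rect'],xs.mean().round(1),ys.mean().round(1))
E
```

```text
pics
{'clock': 0.1, 'joints': array([-1.356,  0.435,  0.025,  1.574, -0.012,  1.134, -0.075]), 'dq': array([-0.001, -0.003, -0.001, -0.001, -0.   ,  0.002, -0.001]), 'joint_efforts': array([  0.004, -66.913,   0.989, -31.514,  -0.06 ,   0.037,   0.   ]), 'position': array([0.195, 0.593, 0.245]), 'ee_rot': array([-0.497, -3.102,  0.002]), 'force': array([-0.825, -0.608,  0.176]), 'ft_torque': array([-0.011,  0.022,  0.02 ]), 'width': 1.0027474328241295}
top (array([0.32 , 0.   , 1.078]), array([ 0.151, -0.026, -0.988])) 386.03730417288
station 0.94 [261.1, 148.2, 88.8, 77.7] 305.4 186.2
cover 0.94 [261.8, 151.4, 88.7, 70.3] 305.4 186.3
cover_bar 0.8 [261.8, 149.9, 90.1, 73.0] 305.5 186.5
scoop 0.85 [396.0, 225.7, 29.3, 50.3] 411.1 239.0
scoop_grip 0.8 [396.7, 222.9, 30.1, 51.4] 411.5 240.1
bowl_mouth 0.62 [188.5, 204.9, 53.5, 56.1] 214.2 233.8
pulp_a 0.76 [385.4, 140.8, 56.1, 50.2] 410.4 165.2
pulp_a 0.72 [193.8, 137.3, 57.1, 54.8] 221.5 164.0
egg_1_center 0.42 [393.6, 220.9, 32.9, 52.9] 411.3 239.7
scoop_tray_in 0.92 [386.8, 213.3, 43.7, 58.6] 407.1 245.5
scene (array([ 0.093, -0.836,  1.051]), array([ 0.304,  0.621, -0.722])) 487.2328926462035
station 0.93 [275.5, 166.2, 94.7, 86.5] 322.6 206.7
cover 0.58 [287.4, 291.7, 63.3, 32.2] 325.5 304.6
cover 0.56 [275.7, 169.0, 89.8, 68.7] 320.9 201.2
cover_bar 0.83 [274.6, 168.3, 93.1, 70.5] 321.6 201.3
scoop 0.83 [286.3, 290.2, 65.8, 33.8] 325.7 305.0
scoop_grip 0.58 [288.7, 290.4, 62.6, 38.3] 325.6 304.7
bowl_mouth 0.79 [219.9, 149.9, 52.7, 33.8] 246.7 168.1
pulp_a 0.73 [369.4, 247.5, 61.4, 47.2] 398.8 270.8
pulp_a 0.55 [283.3, 137.7, 41.5, 32.0] 304.2 152.6
egg_1_center 0.24 [277.1, 165.9, 92.4, 71.3] 321.3 201.4
scoop_tray_in 0.55 [288.8, 281.9, 69.0, 61.9] 321.5 316.0
scoop_tray_in 0.22 [274.2, 169.0, 100.9, 81.2] 322.4 206.9
```

View pics/t0.png

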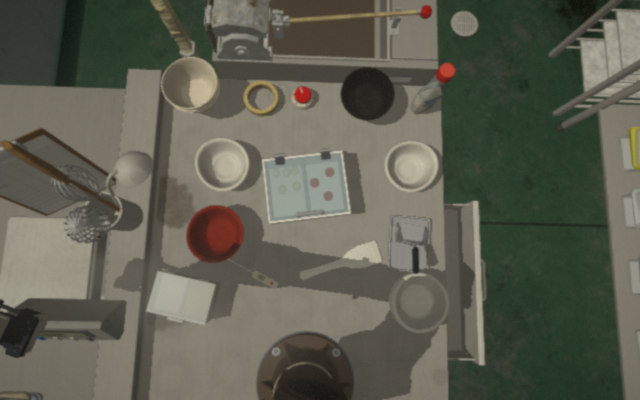

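View pics/s0.png

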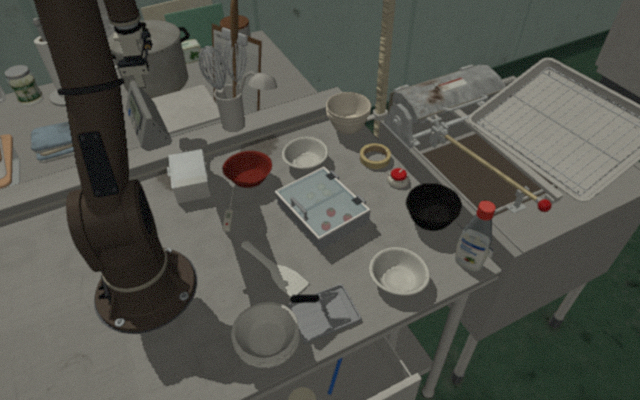

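Top view: the station is at about (306,187), front facing down the picture toward the robot. The red bowl is at (215,234), and the tray with the scoop is at (411,243) with its grip pointing toward the robot. The pulp bowls are at (222,164) and (411,166). Next I'll fit poses and overlay them.

```bash
cat > fit.py <<'E'
from h import *
from scipy.optimize import minimize
def body(p,pts): # p=x,y,yaw
    c,s=np.cos(p[2]),np.sin(p[2]); P=np.float64(pts)
    return np.c_[p[0]+c*P[:,0]-s*P[:,1],p[1]+s*P[:,0]+c*P[:,1],P[:,2]]
def box(l,w,h,cx=0): return [[cx+a*l/2,b*w/2,z] for a in(-1,1) for b in(-1,1) for z in(0,h)]
def fit(masks,pts,p0):
    def cost(p):
        s=0
        for d,m in masks:
            k=np.zeros(m.shape,np.uint8); q=cv2.convexHull(np.float32(proj(d,body(p,pts))))
            cv2.fillConvexPoly(k,np.int32(q*16),255,cv2.LINE_AA,4)
            s+=np.abs(k/255.-m).sum()
        return s
    best=min((minimize(cost,[p0[0],p0[1],p0[2]+a],method='Nelder-Mead',options=dict(initial_simplex=[[p0[0],p0[1],p0[2]+a],[p0[0]+.02,p0[1],p0[2]+a],[p0[0],p0[1]+.02,p0[2]+a],[p0[0],p0[1],p0[2]+a+.15]])) for a in(-.15,0,.15)),key=lambda r:r.fun)
    return best.x,best.fun
E
python3 - <<'E'
from fit import *
np.set_printoptions(precision=4,suppress=True)
T=snap('top');S=snap('scene')
def M(n,t,i=0):
    return outline_of(n,t)[i]['mask']
mt,ms=M('top','station'),M('scene','station')
for nm,mm in(('both',[(T,mt),(S,ms)]),('top',[(T,mt)]),('scene',[(S,ms)])):
    print('station',nm,fit(mm,box(.172,.220,.058),[*at(T,305,187,.06)[:2],0.05]), [m.sum() for _,m in mm])
tt=M('top','scoop_tray_in')|M('top','scoop')
print('tray',fit([(T,tt)],box(.152,.112,.012),[*at(T,411,243,.01)[:2],0]))
mg=T['color']
for n,d in(('top',T),('scene',S)):
    r=outline_of(n,'bowl_mouth')[0]['rect']; print('bowl',at(d,r[0]+r[2]/2,r[1]+r[3]/2,.06 if n=='top' else .045))
    for o in outline_of(n,'pulp_a')[:2]:
        r=o['rect'];print('pulp',at(d,r[0]+r[2]/2,r[1]+r[3]/2,.044))
for n,d,(x0,y0,x1,y1),f in(('top',T,(185,130,445,325),3),):
    cv2.imwrite('pics/t1.png',cv2.resize(d['color'][y0:y1,x0:x1,::-1],None,fx=f,fy=f,interpolation=cv2.INTER_CUBIC))
E
```

```text
station both (array([0.5182, 0.017 , 0.1544]), np.float64(643.2235294117647)) [np.int64(5256), np.int64(4668)]
station top (array([0.5188, 0.0129, 0.1473]), np.float64(352.98823529411766)) [np.int64(5256)]
station scene (array([0.5177, 0.0223, 0.146 ]), np.float64(212.4549019607843)) [np.int64(4668)]
tray (array([ 0.3693, -0.2773, -0.0667]), np.float64(186.06666666666666))
bowl [0.3817 0.2415 0.06  ]
pulp [0.5727 0.2424 0.044 ]
pulp [ 0.5798 -0.2819  0.044 ]
bowl [0.3797 0.2607 0.045 ]
pulp [ 0.5799 -0.2826  0.044 ]
pulp [0.5655 0.2338 0.044 ]
```

View pics/t1.png

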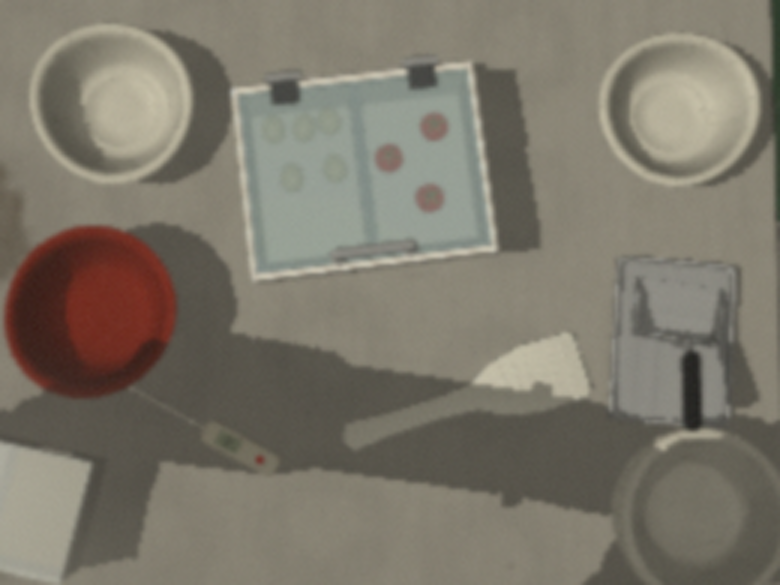

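The crop shows these positions:
- Station rim corners are at crop px (233,91), (472,63), (497,250) and (254,280), and the bar runs (333,252)-(416,243).
- The eggs sit in the rear half of the left bin.
- Tray corners are about (616,256), (738,262), (732,424) and (611,412).
- The grip runs (690,350)-(692,428), and the bowl rim is around (90,311).

Next I'll turn these into poses.

```bash
python3 - <<'E'
from fit import *
np.set_printoptions(precision=4,suppress=True)
T=snap('top');S=snap('scene')
c=lambda x,y,z:at(T,185+(x+.5)/3-.5,130+(y+.5)/3-.5,z)
def rig(P,Q): # P body -> Q world 2d
    P=np.array(P,float);Q=np.array(Q)[:,:2];p=P.mean(0);q=Q.mean(0);A=P-p;B=Q-q
    th=np.arctan2((A[:,0]*B[:,1]-A[:,1]*B[:,0]).sum(),(A*B).sum()); t=q-R.from_euler('z',th).as_matrix()[:2,:2]@p
    return np.r_[t,th]
st=rig([(.086,.11),(.086,-.11),(-.086,-.11),(-.086,.11)],[c(*q,.058) for q in((233,91),(472,63),(497,250),(254,280))])
tr=rig([(.076,.056),(.076,-.056),(-.076,-.056),(-.076,.056)],[c(*q,.012) for q in((616,256),(738,262),(732,424),(611,412))])
print('station',st,'tray',tr)
print('bar',c(333,252,.091),c(416,243,.091),'exp',body(st,[[-.082,.032,.091],[-.082,-.032,.091]]))
print('grip front/tip',c(690,350,.078),c(692,428,.122))
print('lip',c(637,277,.008),c(728,286,.008))
th=st[2];Rm=R.from_euler('z',-th).as_matrix()
for q in((274,127),(305,127),(329,121),(291,178),(335,168)):
    print('egg in station',Rm@(c(*q,.023)-[*st[:2],0]))
for n,m in(('scene',S),):
    ov=m['color'][:,:,::-1].copy()
    for p in body(st,box(.172,.22,.058)): pass
    for pts,z in((body(st,[[.086,.11,.058],[.086,-.11,.058],[-.086,-.11,.058],[-.086,.11,.058]]),0),(body(tr,[[.076,.056,.012],[.076,-.056,.012],[-.076,-.056,.012],[-.076,.056,.012]]),0)):
        cv2.polylines(ov,[np.int32(proj(m,pts)*16)],True,(0,255,0),1,cv2.LINE_AA,4)
    cv2.imwrite('pics/s1.png',cv2.resize(ov[130:350,210:440],None,fx=2.6,fy=2.6,interpolation=cv2.INTER_CUBIC))
E
```

```text
station [0.5127 0.0116 0.1495] tray [ 0.372  -0.2779 -0.048 ]
bar [0.4341 0.0361 0.091 ] [ 0.4438 -0.0348  0.091 ] exp [[ 0.4268  0.031   0.091 ]
 [ 0.4363 -0.0323  0.091 ]]
grip front/tip [ 0.3586 -0.2742  0.078 ] [ 0.2935 -0.2628  0.122 ]
lip [ 0.4277 -0.2446  0.008 ] [ 0.4215 -0.33    0.008 ]
egg in station [0.0568 0.0779 0.023 ]
egg in station [0.0534 0.0494 0.023 ]
egg in station [0.0564 0.0266 0.023 ]
egg in station [0.0071 0.0676 0.023 ]
egg in station [0.0115 0.0263 0.023 ]
```

View pics/s1.png

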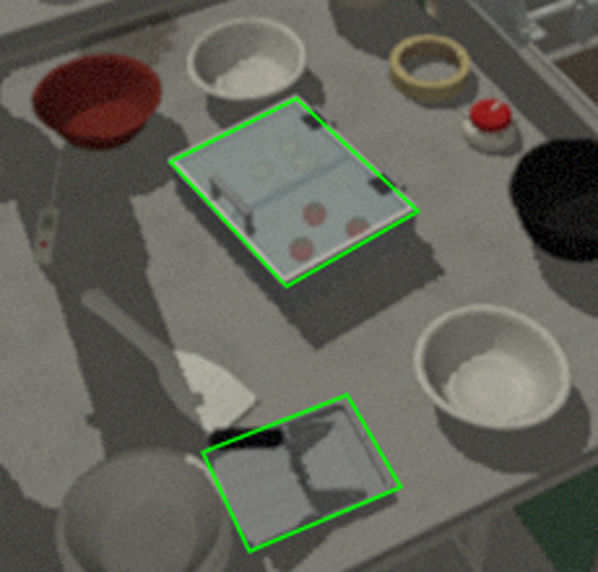

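Emit:
move_arm:
  series:
    - [5,-5,0,0,0,-8]
    - [5,-5,0,0,0,-8]
    - [4,-5,0,0,0,-8]
    - [4,-5,0,0,0,-8]
  grip: 0.7
  force: 15

```text
clock: 2.1
position: [0.3296, 0.4433, 0.2458]
ee_rot: [1.341, 2.841, 0.001]
force: [0.6, 1.1, 0.4]
width: 0.722
```

The overlay fits the station and tray to within a few mm. Egg positions suggest the station is about 5 mm further back, so I take (0.518, 0.0125) with yaw 0.15. Moving above the bar.

Emit:
move_arm:
  series:
    - [2,-4.5,0,0,0,-8]
    - [2,-4.5,0,0,0,-8]
    - [2,-4.5,0,0,0,-8]
    - [2,-4.5,0,0,0,-7]
    - [2,-4.5,0,1.1,-7,0]
    - [1,-4.5,0,1.1,-7,0]
    - [0,-4.5,0,0.9,-6,0]
    - [0,-4.5,0,0,0,0]
  grip: 0.6

```text
clock: 2.9
position: [0.4355, 0.0826, 0.2443]
ee_rot: [1.878, 2.191, 0.393]
force: [1.4, 0.5, 1.0]
width: 0.6
```

Emit:
move_arm:
  series:
    - [0,0,0,0,0,0]
    - [0,0,0,0,0,0]

```text
clock: 3.1
position: [0.4386, 0.0843, 0.2463]
ee_rot: [1.881, 2.189, 0.393]
force: [0.1, -0.8, 1.3]
width: 0.598
```

```bash
python3 - <<'E'
from h import *
np.set_printoptions(precision=4,suppress=True)
s=monitor.observe();print(s['position'],s['joints']);print(R.from_rotvec(s['ee_rot']).as_matrix())
E
```

```text
[0.4386 0.0843 0.2463] [-0.9059 -0.0933  0.5112  2.2794  0.2211  0.6086 -0.3979]
[[-0.1508  0.9272  0.3428]
 [ 0.9886  0.1409  0.0539]
 [ 0.0017  0.347  -0.9379]]
```

Emit:
move_arm:
  series:
    - [0,-2.8,-3.5,0,0,0]
    - [-0.2,-2.8,-3.5,0,0,0]
    - [-0.2,-2.8,-3.3,0,0,0]
    - [0,0,-2.2,0,0,0]
    - [0,0,-2.2,0,0,0]
    - [0,0,0,0,0,0]
  grip: 0.42

```text
clock: 3.7
position: [0.4339, 0.0243, 0.118]
ee_rot: [1.883, 2.207, 0.393]
force: [-0.2, -0.2, 0.1]
width: 0.42
```

```bash
python3 - <<'E'
from h import *
np.set_printoptions(precision=4,suppress=True)
s=monitor.observe();print(s['position'],s['force'])
S=snap('scene'); 
cv2.imwrite('pics/s2.png',cv2.resize(S['color'][110:290,220:420,::-1],None,fx=3,fy=3,interpolation=cv2.INTER_CUBIC))
print((proj(S,[s['position'],[.437,0,.091]])-[220,110])*3)
E
```

```text
[0.4339 0.0243 0.118 ] [-0.1674 -0.1546  0.1066]
[[219.7157 248.0097]
 [235.9296 284.8543]]
```

View pics/s2.png

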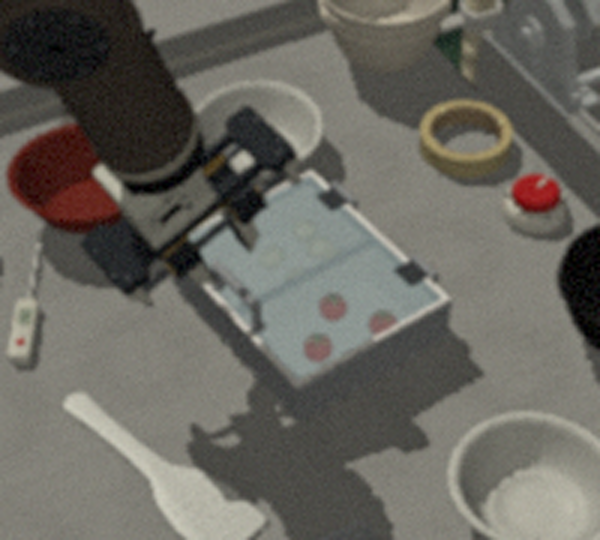

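The gripper is over the station front, about 24 mm too far left and 20 mm too high (it projects to crop (220,248), and the bar to (236,285)). It is well aligned with the bar, so I'll finish the approach and close.

Emit:
move_arm:
  series:
    - [0,-1.2,0,0,0,0]
    - [0,-1.2,0,0,0,0]
    - [0,0,-1,0,0,0]
    - [0,0,-0.9,0,0,0]
    - [0,0,0,0,0,0]

```text
clock: 4.25
position: [0.4355, 0.0011, 0.1019]
ee_rot: [1.878, 2.207, 0.4]
force: [-1.0, 0.6, 1.0]
width: 0.419
```

Emit:
move_arm:
  series:
    - [0,0,0,0,0,0]
    - [0,0,0,0,0,0]
    - [0,0,0,0,0,0]
    - [0,0,0,0,0,0]
  grip: 0
  force: 12

```text
clock: 4.65
position: [0.434, 0.0006, 0.1013]
ee_rot: [1.88, 2.207, 0.398]
force: [-10.7, -3.8, 1.8]
width: 0.121
```

```bash
cat > arc.py <<'E'
import numpy as np
def T(th,al,o=10):
    t,a=np.radians(th),np.radians(al)
    return np.array([168*(1-np.cos(t))+31*np.sin(t)+o*np.sin(a),168*np.sin(t)-31*(1-np.cos(t))+o*np.cos(a)])
def rows(th,al,o=10):
    for i in range(1,len(th)):
        d=(T(th[i],al[i],o)-T(th[i-1],al[i-1],o))/10; a=al[i]-al[i-1]
        print([round(d[0]*.989,2),round(d[0]*.149,2),round(d[1],2),round(-.149*a,2),round(.989*a,2),0])
E
python3 -c "
from arc import *
th=np.linspace(0,98,17); rows(th,-20+45*th/98)"
```

```text
[np.float64(0.47), np.float64(0.07), np.float64(1.79), np.float64(-0.42), np.float64(2.78), 0]
[np.float64(0.65), np.float64(0.1), np.float64(1.73), np.float64(-0.42), np.float64(2.78), 0]
[np.float64(0.83), np.float64(0.13), np.float64(1.65), np.float64(-0.42), np.float64(2.78), 0]
[np.float64(1.0), np.float64(0.15), np.float64(1.56), np.float64(-0.42), np.float64(2.78), 0]
[np.float64(1.16), np.float64(0.17), np.float64(1.44), np.float64(-0.42), np.float64(2.78), 0]
[np.float64(1.31), np.float64(0.2), np.float64(1.31), np.float64(-0.42), np.float64(2.78), 0]
[np.float64(1.44), np.float64(0.22), np.float64(1.17), np.float64(-0.42), np.float64(2.78), 0]
[np.float64(1.55), np.float64(0.23), np.float64(1.01), np.float64(-0.42), np.float64(2.78), 0]
[np.float64(1.65), np.float64(0.25), np.float64(0.84), np.float64(-0.42), np.float64(2.78), 0]
[np.float64(1.73), np.float64(0.26), np.float64(0.66), np.float64(-0.42), np.float64(2.78), 0]
[np.float64(1.79), np.float64(0.27), np.float64(0.47), np.float64(-0.42), np.float64(2.78), 0]
[np.float64(1.83), np.float64(0.28), np.float64(0.28), np.float64(-0.42), np.float64(2.78), 0]
[np.float64(1.85), np.float64(0.28), np.float64(0.08), np.float64(-0.42), np.float64(2.78), 0]
[np.float64(1.85), np.float64(0.28), np.float64(-0.12), np.float64(-0.42), np.float64(2.78), 0]
[np.float64(1.83), np.float64(0.28), np.float64(-0.31), np.float64(-0.42), np.float64(2.78), 0]
[np.float64(1.79), np.float64(0.27), np.float64(-0.5), np.float64(-0.42), np.float64(2.78), 0]
```

Emit:
move_arm:
  series:
    - [0.5,0.1,1.8,-0.4,2.8,0]
    - [0.65,0.1,1.7,-0.4,2.8,0]
    - [0.8,0.1,1.65,-0.4,2.8,0]
    - [1.0,0.15,1.55,-0.4,2.8,0]

```text
clock: 5.05
position: [0.4555, 0.0045, 0.1572]
ee_rot: [1.976, 2.317, 0.204]
force: [-25.9, -4.1, 13.2]
width: 0.109
```

```bash
cat > st.py <<'E'
from h import *
np.set_printoptions(precision=4,suppress=True)
s=monitor.observe();M=R.from_rotvec(s['ee_rot']).as_matrix()
print('pos',s['position'],'F',s['force'],'w',s['width'],'q',s['joints'],'t',s['clock']);print('toolz',M[:,2],'tooly',M[:,1])
E
python3 st.py
```

```text
pos [0.4555 0.0045 0.1572] F [-25.8545  -4.0755  13.236 ] w 0.10913966813330944 q [-0.7303  0.2217  0.7467  2.2451 -0.3435  0.6027  0.4221] t 5.05
toolz [ 0.1543  0.0433 -0.9871] tooly [0.9751 0.1542 0.1592]
```

Emit:
move_arm:
  series:
    - [-0.4,0,0.2,0,0,0]

```text
clock: 5.15
position: [0.4586, 0.0054, 0.1616]
ee_rot: [1.968, 2.311, 0.215]
force: [8.8, -1.3, -7.9]
width: 0.102
```

Emit:
move_arm:
  series:
    - [1.1,0.15,1.45,-0.4,2.8,0]
    - [1.3,0.2,1.3,-0.4,2.8,0]
    - [1.4,0.2,1.2,-0.4,2.8,0]

```text
clock: 5.45
position: [0.4935, 0.0107, 0.2007]
ee_rot: [-2.037, -2.386, -0.044]
force: [-11.9, -2.7, 12.1]
width: 0.101
```

```bash
python3 st.py
```

```text
pos [0.4935 0.0107 0.2007] F [-11.8763  -2.6656  12.1151] w 0.10109132799964737 q [-0.7183  0.3086  0.7721  2.0021 -0.3005  0.9222  0.3685] t 5.45
toolz [ 0.0153  0.0242 -0.9996] tooly [0.9875 0.1563 0.0189]
```

Emit:
move_arm:
  series:
    - [1.4,0.2,1.1,-0.4,2.8,0]
    - [1.6,0.25,0.9,-0.4,2.8,0]
    - [1.7,0.25,0.7,-0.4,2.8,0]

```text
clock: 5.75
position: [0.5433, 0.0181, 0.229]
ee_rot: [-1.977, -2.312, 0.121]
force: [-5.8, -1.6, 12.7]
width: 0.104
```

```bash
python3 st.py
```

```text
pos [0.5433 0.0181 0.229 ] F [-5.8366 -1.6014 12.6815] w 0.10430922795417291 q [-0.6427  0.46    0.7575  1.7363 -0.3248  1.2098  0.3746] t 5.75
toolz [-0.1256  0.0033 -0.9921] tooly [ 0.9801  0.1555 -0.1236]
```

Emit:
move_arm:
  series:
    - [1.75,0.27,0.5,-0.4,2.8,0]
    - [1.8,0.28,0.25,-0.4,2.8,0]
    - [1.85,0.28,0.1,-0.4,2.8,0]

```text
clock: 6.05
position: [0.599, 0.0264, 0.2386]
ee_rot: [-1.91, -2.231, 0.278]
force: [-1.4, -0.0, 17.3]
width: 0.103
```

Emit:
move_arm:
  series:
    - [1.85,0.28,-0.1,-0.4,2.8,0]
    - [1.8,0.28,-0.3,-0.4,2.8,0]
    - [1.8,0.27,-0.45,-0.4,2.8,0]

```text
clock: 6.35
position: [0.6544, 0.0347, 0.2302]
ee_rot: [-1.837, -2.144, 0.428]
force: [4.9, -0.2, 14.9]
width: 0.103
```

```bash
python3 st.py
```

```text
pos [0.6544 0.0347 0.2302] F [ 4.9355 -0.2406 14.891 ] w 0.10299992362381316 q [-0.4449  0.8359  0.6956  1.1414 -0.3928  1.7271  0.347 ] t 6.35
toolz [-0.4007 -0.0388 -0.9154] tooly [ 0.9041  0.1448 -0.402 ]
```

Emit:
move_arm:
  series:
    - [1.2,0.15,-0.4,0,0.5,0]
    - [0,0,0,0,0,0]

```text
clock: 6.55
position: [0.6643, 0.0361, 0.2241]
ee_rot: [-1.829, -2.132, 0.441]
force: [-2.4, 2.3, 7.4]
width: 0.102
```

Emit:
move_arm:
  series:
    - [0,0,0,0,0,0]
    - [0.4,0,0.9,0,0,0]
    - [0.8,0,1.8,0,0,0]
    - [0.8,0,1.8,0,0,0]
    - [0.8,0,2.4,0,0,0]
  grip: 0.19

```text
clock: 7.05
position: [0.6925, 0.0367, 0.2932]
ee_rot: [-1.83, -2.135, 0.437]
force: [0.9, 0.6, 0.6]
width: 0.19
```

```bash
python3 st.py; python3 - <<'E'
from h import *
S=snap('scene'); T=snap('top')
im=np.hstack([cv2.resize(S['color'][110:350,220:440],None,fx=1.8,fy=1.8),cv2.resize(T['color'][130:290,190:400],None,fx=1.89,fy=2.7)])
im=cv2.resize(im,(790,432)); cv2.imwrite('pics/c1.png',im[:,:,::-1])
E
```

```text
pos [0.6925 0.0367 0.2932] F [0.9192 0.5645 0.5598] w 0.19033106840111466 q [-0.3717  0.8866  0.6922  0.8674 -0.4176  1.9398  0.3072] t 7.05
toolz [-0.4121 -0.0374 -0.9104] tooly [ 0.8992  0.1448 -0.413 ]
```

View pics/c1.png

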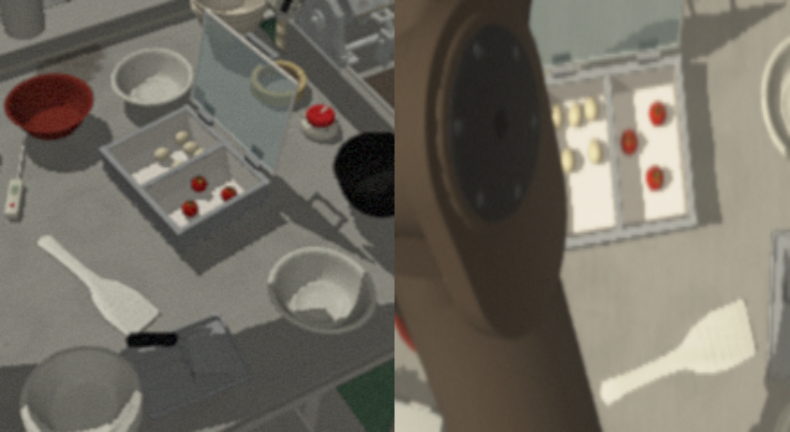

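The cover is fully open. The eggs are at the rear of the left bin and the scoop is still on its tray. Moving over the scoop grip while turning the jaws.

Emit:
move_arm:
  series:
    - [0,-1,2,1.2,-7.9,0]
    - [-1,-2,1,1.2,-7.9,0]
    - [-2.5,-2.5,0,1.2,-7.9,0]
    - [-3,-2.5,0,0,0,-8.2]
    - [-3,-2.5,0,0,0,-8.2]
    - [-3,-2.5,0,0,0,-8.2]
    - [-3,-2.5,0,0,0,-8.2]
    - [-3,-2.5,0,0,0,-8.2]
  grip: 0.6

```text
clock: 7.95
position: [0.507, -0.1434, 0.3226]
ee_rot: [-2.731, -1.506, -0.027]
force: [0.5, -0.4, 1.2]
width: 0.598
```

Emit:
move_arm:
  series:
    - [-3,-2.5,-2,0,0,-8.2]
    - [-3,-2.5,-2,0,0,-8.2]
    - [-3,-2.5,-2,0,0,-8.2]
    - [-3,-2.5,-2,0,0,-8.2]
    - [-3,-2.5,-2,0,0,-8.2]
    - [-2.5,-2,-2,0,0,-8.2]
    - [-2,-1,0,0,0,-8.2]
    - [0,0,0,0,0,-7.6]

```text
clock: 8.75
position: [0.3102, -0.2988, 0.2023]
ee_rot: [-3.124, 0.206, -0.04]
force: [0.3, -0.1, 0.2]
width: 0.598
```

```bash
python3 st.py; python3 - <<'E'
from h import *
np.set_printoptions(precision=4,suppress=True)
T=snap('top');S=snap('scene')
for n,d in (('top',T),('scene',S)):
    for t in ('scoop_grip','scoop'):
        for o in outline_of(n,t)[:2]:
            ys,xs=np.nonzero(o['mask']); print(n,t,o['p'],o['rect'])
# dark grip pixels in scene and top
c=S['color'][280:320,270:360].astype(int).sum(2); m=np.uint8(c<100); k,l,s,ce=cv2.connectedComponentsWithStats(m); print('scene dark',s[1:],ce[1:]+[270,280])
c=T['color'][225:285,395:430].astype(int).sum(2); m=np.uint8(c<100); k,l,s,ce=cv2.connectedComponentsWithStats(m); print('top dark',s[1:],ce[1:]+[395,225])
im=np.hstack([cv2.resize(S['color'][230:370,240:400],None,fx=2.5,fy=2.5,interpolation=2),cv2.resize(T['color'][200:340,360:515],None,fx=2.5,fy=2.5,interpolation=2)])
cv2.imwrite('pics/g1.png',im[:,:,::-1])
E
```

```text
pos [ 0.3102 -0.2988  0.2023] F [ 0.2599 -0.0695  0.2288] w 0.5979148191200404 q [-0.3384  0.3166  1.2789  2.1463 -0.4132  0.9351 -0.5245] t 8.75
toolz [ 0.0259  0.0092 -0.9996] tooly [-0.1313 -0.9913 -0.0125]
top scoop_grip 0.75 [394.5, 219.9, 30.6, 24.2]
top scoop 0.95 [394.1, 222.9, 34.2, 23.7]
scene scoop_grip 0.93 [290.7, 290.8, 56.8, 34.8]
scene scoop_grip 0.17 [316.9, 116.0, 68.0, 135.9]
scene scoop 0.75 [289.4, 292.5, 61.4, 31.9]
scene scoop 0.37 [290.8, 283.6, 69.8, 58.3]
scene dark [[ 20   0  44  23 721]] [[309.2899 288.9945]]
top dark [] []
```

View pics/g1.png

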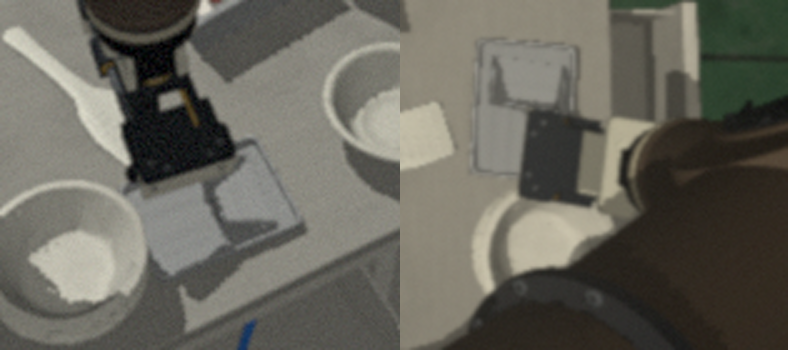

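The gripper is about 3 cm off the grip. I'll triangulate the grip from the two starting pictures to correct.

```bash
python3 - <<'E'
from h import *
np.set_printoptions(precision=4,suppress=True)
T=snap('top');S=snap('scene')
def tri(a,b):
    c1,r1=ray(T,*a);c2,r2=ray(S,*b);r1/=np.linalg.norm(r1);r2/=np.linalg.norm(r2)
    t=np.linalg.lstsq(np.c_[r1,-r2],c2-c1,rcond=None)[0];p,q=c1+t[0]*r1,c2+t[1]*r2
    return (p+q)/2,np.linalg.norm(p-q)
t0=cv2.imread('pics/t0.png').astype(int).sum(2);s0=cv2.imread('pics/s0.png').astype(int).sum(2)
def blob(im,x0,y0,x1,y1,th):
    k,l,s,c=cv2.connectedComponentsWithStats(np.uint8(im[y0:y1,x0:x1]<th)); i=1+np.argmax(s[1:,4]); ys,xs=np.nonzero(l==i)
    return s[i],c[i]+[x0,y0]
a=blob(t0,405,240,428,278,130);b=blob(s0,283,287,326,308,130);print(a,b);print(tri(a[1],b[1]))
c=lambda x,y,z:at(T,360+(x+.5-400)/2.5-.5,200+(y+.5)/2.5-.5,z)
print('lip',c(484,52,.008),c(573,58,.008),'rear',c(491,103,.02),c(566,108,.02))
E
```

```text
(array([ 9,  8,  4, 24, 86], dtype=int32), array([415.3721, 260.5116])) (array([  7,   8,  29,   8, 191], dtype=int32), array([304.2147, 298.267 ]))
(array([ 0.3223, -0.2715,  0.0924]), np.float64(3.0206123634975513e-05))
lip [ 0.4316 -0.2342  0.008 ] [ 0.4275 -0.3346  0.008 ] rear [ 0.3744 -0.2389  0.02  ] [ 0.3709 -0.3219  0.02  ]
```

Emit:
move_arm:
  series:
    - [0.6,1.4,-1.5,0,0,0]
    - [0.6,1.3,-1.5,0,0,0]
    - [0,0,-2,0,0,0]
    - [0,0,-2,0,0,0]
    - [0,0,-2,0,0,0]
    - [0,0,-2,0,0,0]
    - [0,0,0,0,0,0]

```text
clock: 9.85
position: [0.3248, -0.2699, 0.0912]
ee_rot: [-3.124, 0.187, -0.036]
force: [-0.5, 0.2, -0.3]
width: 0.603
```

```bash
python3 st.py
```

```text
pos [ 0.3248 -0.2699  0.0912] F [-0.4989  0.1761 -0.2665] w 0.6026617761576475 q [-0.1447  0.4823  0.9899  2.283  -0.6955  0.6937 -0.3353] t 9.85
toolz [ 0.0238  0.01   -0.9997] tooly [-0.1188 -0.9928 -0.0127]
```

Close on the grip, then lift straight up.

Emit:
move_arm:
  series:
    - [0,0,0,0,0,0]
    - [0,0,0,0,0,0]
    - [0,0,0,0,0,0]
    - [0,0,0,0,0,0]
    - [0,0,0,0,0,0]
    - [0,0,0,0,0,0]
  grip: 0
  force: 55

```text
clock: 10.45
position: [0.3259, -0.2707, 0.0929]
ee_rot: [-3.126, 0.188, -0.042]
force: [0.4, 0.1, 3.6]
width: 0.159
```

```bash
python3 st.py
```

```text
pos [ 0.3259 -0.2707  0.0929] F [0.4232 0.0794 3.6232] w 0.15936085512024625 q [-0.1473  0.4792  0.9936  2.2815 -0.6944  0.6945 -0.3372] t 10.45
toolz [ 0.0273  0.0084 -0.9996] tooly [-0.1198 -0.9927 -0.0116]
```

Emit:
move_arm:
  series:
    - [0,0,1,0,0,0]
    - [0,0,2,0,0,0]
    - [0,0,3,0,0,0]
    - [0,0,3,0,0,0]
    - [0,0,3,0,0,0]
    - [0,0,0,0,0,0]

```text
clock: 11.05
position: [0.3266, -0.2722, 0.2157]
ee_rot: [-3.127, 0.189, -0.048]
force: [0.9, 0.6, -1.5]
width: 0.159
```

```bash
python3 st.py
```

```text
pos [ 0.3266 -0.2722  0.2157] F [ 0.9307  0.5975 -1.5421] w 0.15924946443492596 q [-0.4608  0.2504  1.2922  2.1444 -0.3351  0.9377 -0.6699] t 11.05
toolz [ 0.0314  0.007  -0.9995] tooly [-0.1205 -0.9927 -0.0108]
```

Emit:
move_arm:
  series:
    - [0.5,3,0,0,0,3]
    - [0.5,4,0,0,0,3]
    - [1,4,0,0,0,3]
    - [1,4,0,0,0,3]
    - [1,4,0,0,0,3.5]
    - [1,4,0,0,0,0]
    - [1,4,0,0,0,0]
    - [1,4,0,0,0,0]

```text
clock: 11.85
position: [0.3948, 0.0388, 0.2125]
ee_rot: [-3.118, -0.23, -0.037]
force: [0.1, -0.4, -0.6]
width: 0.161
```

```bash
python3 st.py; python3 - <<'E'
from h import *
T=snap('top');S=snap('scene')
im=np.hstack([cv2.resize(S['color'][130:270,220:380],None,fx=2.5,fy=2.5,interpolation=2),cv2.resize(T['color'][130:247,250:383],None,fx=3,fy=3,interpolation=2)[:350]])
cv2.imwrite('pics/g2.png',im[:,:,::-1]);np.savez('cam.npz',T=T,S=S)
E
```

```text
pos [0.3948 0.0388 0.2125] F [ 0.052  -0.4082 -0.5611] w 0.1613904082434467 q [-1.1859  0.0791  1.0645  2.2036 -0.1074  0.8781 -1.4795] t 11.85
toolz [ 0.0224  0.0163 -0.9996] tooly [ 0.1467 -0.9891 -0.0129]
```

View pics/g2.png

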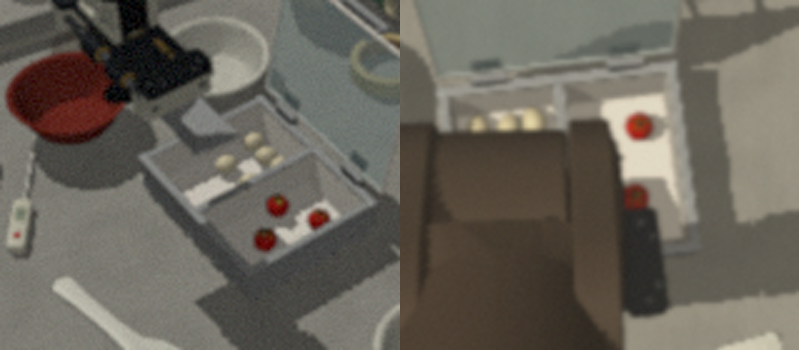

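The scene crop shows the scoop held above the front-left of the station, with its pan near (205,125). The eggs lie at (225-275, 140-165). I'll overlay the model to check the station and scoop poses.

```bash
cat > ov.py <<'E'
from fit import *
ST=[.518,.0125,.15]
def overlay(f,x0,y0,x1,y1,k,ox=.070,oz=.089):
    s=monitor.observe();S=snap('scene');im=cv2.resize(S['color'][y0:y1,x0:x1,::-1],None,fx=k,fy=k,interpolation=2)
    D=lambda P,c:cv2.polylines(im,[np.int32((proj(S,P)-[x0,y0]+.5)*k*8)],True,c,1,cv2.LINE_AA,3)
    q=lambda a,b,cx,cy,z:body(ST,[[cx+a/2,cy+b/2,z],[cx+a/2,cy-b/2,z],[cx-a/2,cy-b/2,z],[cx-a/2,cy+b/2,z]])
    D(q(.172,.22,0,0,.058),(0,255,0));D(q(.158,.096,0,.053,.056),(0,255,255));D(q(.138,.092,0,.053,.012),(255,255,0))
    M=R.from_rotvec(s['ee_rot']).as_matrix(); # tool x ~ -heading? use tool axes at grasp
    h=np.cross(M[:,1],M[:,2]); h=h if h[0]>0 else -h; y=np.cross(-M[:,2],h)
    B=np.array([h,y,-M[:,2]]).T; O=s['position']+B@np.array([ox,0,-oz])
    L=lambda P:(O+(B@np.array(P).T).T)
    D(L([[.027,.041,0],[.027,-.041,0],[-.027,-.037,0],[-.027,.037,0]]),(255,0,255));D(L([[-.027,-.037,.03],[-.027,.037,.03]]),(255,0,255))
    cv2.imwrite('pics/'+f,im); Rm=R.from_euler('z',-ST[2]).as_matrix()
    for n,p in(('origin',[0,0,0]),('lipL',[.027,.041,0]),('lipR',[.027,-.041,0])): print(n,'in station',(Rm@(L([p])[0]-[ST[0],ST[1],0])).round(4))
E
python3 - <<'E'
from ov import *
overlay('g3.png',235,130,385,245,5)
E
python3 st.py
```

```text
origin in station [-0.0441  0.0483  0.1252]
lipL in station [-0.0173  0.0894  0.1264]
lipR in station [-0.017   0.0074  0.1255]
pos [0.3952 0.0389 0.2123] F [-0.27   -1.3715 -0.7637] w 0.1602126409551608 q [-1.186   0.0812  1.0637  2.2029 -0.1064  0.8781 -1.4769] t 12.0
toolz [ 0.0223  0.0138 -0.9997] tooly [ 0.1508 -0.9885 -0.0102]
```

View pics/g3.png

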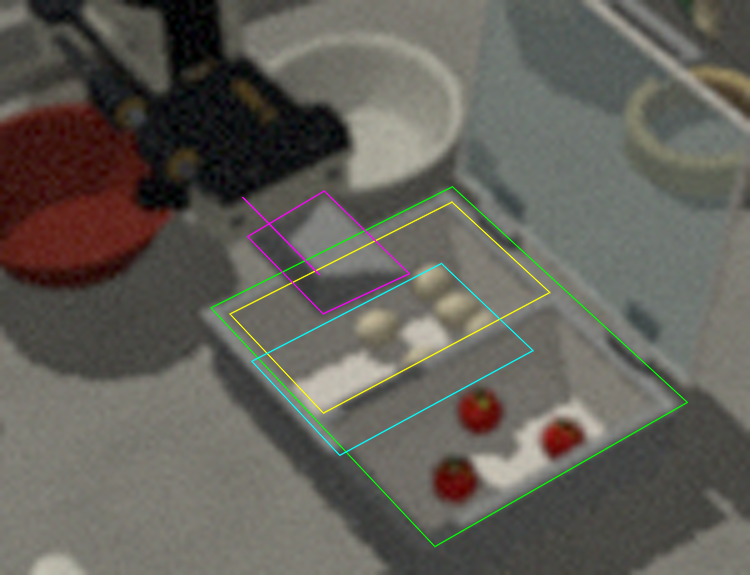

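The overlay matches: the rim is within about 3 mm and the scoop lip lies on its outline. The scoop needs about 4.5 mm more to the left. I'll tilt the nose down 25° and lower in front of the eggs.

Emit:
move_arm:
  series:
    - [1.2,0.3,-0.8,-0.93,6.2,0]
    - [1.2,0.3,-0.8,-0.93,6.2,0]
    - [1.2,0.3,-0.8,-0.93,6.2,0]
    - [1.1,0.3,-0.7,-0.93,6.2,0]
    - [0,0,0,0,0,0]

```text
clock: 12.5
position: [0.4406, 0.047, 0.1805]
ee_rot: [3.045, 0.218, -0.621]
force: [-0.7, 0.1, -0.2]
width: 0.157
```

```bash
cat > sc.py <<'E'
from h import *
np.set_printoptions(precision=4,suppress=True)
s=monitor.observe();M=R.from_rotvec(s['ee_rot']).as_matrix();Rm=R.from_euler('z',-.15).as_matrix()
G=R.from_euler('y',-np.arcsin(.027)).as_matrix()
tz=Rm@M[:,2];ty=Rm@M[:,1];be=-np.degrees(np.arctan2(tz[0],-tz[2]))+1.55
b=np.radians(be);t=Rm@(s['position']-[.518,.0125,0])*1000
lip=[t[0]+97*np.cos(b)-89*np.sin(b),t[2]-97*np.sin(b)-89*np.cos(b)]
print('TCP_st',t,'beta',round(be,2),'roll',np.degrees(-ty[2]).round(2),'yaw',np.degrees(np.arctan2(ty[0],-ty[1])).round(2),'LIP x z',np.round(lip,1),'F_st',Rm@s['force'],'tq',s['ft_torque'],'t',s['clock'],'q',s['joints'])
E
python3 sc.py
```

```text
TCP_st [-71.3451  45.6487 180.461 ] beta 24.58 roll 0.11 yaw -0.42 LIP x z [-20.2  59.2] F_st [-0.69    0.1904 -0.1521] tq [-0.019 -0.328  0.084] t 12.5 q [-0.8208  0.6042  0.9327  1.8454 -0.3848  1.3512 -1.1442]
```

```bash
python3 - <<'E'
from ov import *
np.set_printoptions(precision=4,suppress=True)
for i in range(3):
    s=monitor.observe();print(s['position'],s['ee_rot'],s['clock'])
overlay('g4.png',235,130,385,245,5)
s=monitor.observe();print(s['position'],s['ee_rot'],s['clock'])
E
```

```text
[0.4406 0.047  0.1805] [ 3.0448  0.2182 -0.6206] 12.5
[0.4406 0.047  0.1805] [ 3.0448  0.2182 -0.6206] 12.5
[0.4406 0.047  0.1805] [ 3.0448  0.2182 -0.6206] 12.5
origin in station [-0.0417  0.0456  0.0712]
lipL in station [-0.0166  0.0865  0.0607]
lipR in station [-0.0172  0.0045  0.0605]
[0.4397 0.0462 0.1819] [ 3.0475  0.216  -0.6145] 12.55
```

Emit:
move_arm:
  series:
    - [0.1,0.3,-0.5,0,0,0]
    - [0.1,0.3,-1,0,0,0]
    - [0,0,-1.2,0,0,0]
    - [0,0,-1.0,0,0,0]
    - [0,0,0,0,0,0]

```text
clock: 13.05
position: [0.4402, 0.0542, 0.1459]
ee_rot: [3.052, 0.221, -0.612]
force: [0.5, 0.7, -0.8]
width: 0.16
```

```bash
python3 sc.py
```

```text
TCP_st [-70.6498  52.8464 145.92  ] beta 24.18 roll 0.41 yaw -0.41 LIP x z [-18.6  25. ] F_st [ 0.6373  0.6322 -0.834 ] tq [-0.0794 -0.3406 -0.0104] t 13.05 q [-0.8089  0.6439  0.9018  1.8797 -0.428   1.2833 -1.1259]
```

Emit:
move_arm:
  series:
    - [0.4,0.05,-0.4,0,0,0]
    - [0,0,-0.5,0,0,0]
    - [0,0,-0.4,0,0,0]
    - [0,0,0,0,0,0]

```text
clock: 13.45
position: [0.4451, 0.0543, 0.1334]
ee_rot: [3.052, 0.22, -0.61]
force: [-0.5, 1.0, -0.9]
width: 0.158
```

```bash
python3 sc.py
```

```text
TCP_st [-65.806   52.2641 133.376 ] beta 24.14 roll 0.37 yaw -0.43 LIP x z [-13.7  12.5] F_st [-0.3864  1.0757 -0.9239] tq [ 0.0075 -0.3576 -0.0237] t 13.45 q [-0.7956  0.6669  0.8892  1.8779 -0.4437  1.2661 -1.1165]
```

Emit:
move_arm:
  series:
    - [-0.6,-0.1,-0.9,1.2,-7.9,0]
    - [-0.3,-0.05,-0.95,1.04,-6.9,0]
    - [0,0,-0.95,0.9,-5.9,0]
    - [0,0,0,0,0,0]

```text
clock: 13.85
position: [0.4334, 0.0524, 0.1056]
ee_rot: [-3.124, -0.225, 0.045]
force: [-0.4, -0.9, 1.7]
width: 0.161
```

```bash
python3 sc.py
```

```text
TCP_st [-77.6917  52.1305 105.599 ] beta 3.15 roll 0.62 yaw -0.37 LIP x z [14.3 11.4] F_st [-0.5238 -0.8687  1.6887] tq [-0.2484 -0.0665 -0.008 ] t 13.85 q [-0.9109  0.4618  0.9153  2.2045 -0.555   0.7539 -1.0412]
```

Emit:
move_arm:
  series:
    - [1.2,0.18,0,0,0,0]
    - [1.5,0.22,0,0,0,0]
    - [1.2,0.18,0,0,0,0]
    - [0,0,0,0,0,0]

```text
clock: 14.25
position: [0.4783, 0.059, 0.106]
ee_rot: [-3.127, -0.23, 0.044]
force: [-0.2, -0.2, 0.6]
width: 0.159
```

```bash
python3 sc.py; python3 - <<'E'
from ov import *
overlay('g5.png',270,145,370,225,7)
E
```

```text
TCP_st [-32.2685  51.8633 105.987 ] beta 3.12 roll 0.43 yaw -0.2 LIP x z [59.7 11.8] F_st [-0.2573 -0.1812  0.6327] tq [-0.1134  0.0512  0.0319] t 14.25 q [-0.8632  0.5257  0.8885  2.1002 -0.5753  0.8087 -1.0377]
origin in station [0.0353 0.0523 0.0151]
lipL in station [0.0624 0.0932 0.0147]
lipR in station [0.0621 0.0112 0.0141]
```

View pics/g5.png

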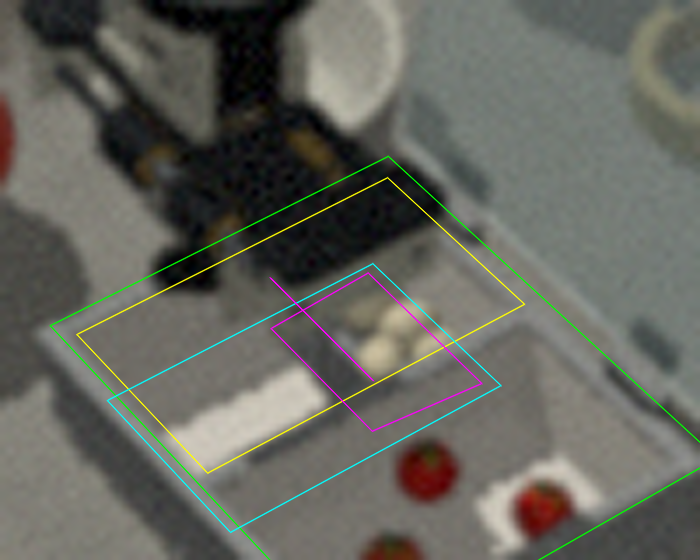

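Three eggs show inside the pan outline at crop (405,315), (380,355) and (425,345); the divider hides the others. I'll push the last few mm, tip the nose up against the rear wall, then look at the load.

Emit:
move_arm:
  series:
    - [0.6,0.09,0,0,0,0]
    - [-1.1,-0.16,-0.5,1.2,-7.9,0]
    - [-0.9,-0.13,-0.5,1.2,-7.9,0]
    - [-0.8,-0.1,-0.5,1.2,-7.9,0]
    - [0,0,0,0,0,0]

```text
clock: 14.8
position: [0.4621, 0.0644, 0.0928]
ee_rot: [-3.036, -0.224, -0.472]
force: [-6.1, -12.8, 3.3]
width: 0.155
```

```bash
python3 sc.py
```

```text
TCP_st [-47.5561  59.6353  92.8277] beta -16.29 roll 2.18 yaw 0.18 LIP x z [70.5 34.6] F_st [ -7.9164 -11.7082   3.3038] tq [-3.1529  1.6932 -1.7659] t 14.8 q [-0.7541  0.3292  0.6353  2.4113 -1.0086  0.2637 -0.6423]
```

Emit:
move_arm:
  series:
    - [-0.2,-0.5,0.6,0,0,0]
    - [-0.1,-0.3,1,0,0,0]
    - [0,0,1.5,0,0,0]
    - [0,0,0,0,0,0]

```text
clock: 15.2
position: [0.4626, 0.0595, 0.1256]
ee_rot: [-3.033, -0.236, -0.473]
force: [0.0, 0.2, -1.0]
width: 0.157
```

```bash
python3 sc.py
```

```text
TCP_st [-47.7399  54.7253 125.6239] beta -16.35 roll 2.2 yaw 0.64 LIP x z [70.4 67.5] F_st [ 0.0482  0.2247 -0.9917] tq [-0.1709  0.6636 -0.0138] t 15.2 q [-0.9176  0.2727  0.8452  2.3877 -0.8016  0.3531 -0.8096]
```

Emit:
move_arm:
  series:
    - [0,0,2,0,0,0]
    - [-0.5,0,2.5,0.3,-2,0]
    - [-1,0,2.5,0,0,0]
    - [-1,0,1,0,0,0]
    - [0,0,0,0,0,0]

```text
clock: 15.7
position: [0.4429, 0.0634, 0.1885]
ee_rot: [-3.02, -0.247, -0.511]
force: [0.8, 1.5, -1.4]
width: 0.165
```

```bash
python3 sc.py; python3 - <<'E'
from ov import *
np.set_printoptions(precision=4,suppress=True)
overlay('g6.png',265,120,375,210,7)
T=snap('top')
for n in('scene','top'):
    for o in outline_of(n,'egg_1_center'):
        ys,xs=np.nonzero(o['mask']);print(n,round(o['p'],2),o['rect'],xs.mean(),ys.mean(),len(xs))
E
```

```text
TCP_st [-66.6994  61.5174 188.5119] beta -17.82 roll 2.33 yaw 1.16 LIP x z [ 52.9 133.5] F_st [ 1.0419  1.3798 -1.3522] tq [-0.1106  0.7278  0.0543] t 15.7 q [-1.4299  0.0075  1.2589  2.3796 -0.1097  0.4229 -1.4873]
origin in station [0.0288 0.0659 0.1279]
lipL in station [0.0535 0.107  0.1385]
lipR in station [0.0551 0.0251 0.1352]
top 0.55 [282.5, 160.5, 8.5, 14.5] 287.2875 166.8125 80
top 0.54 [329.1, 166.2, 3.9, 10.2] 329.0 171.5 52
```

View pics/g6.png

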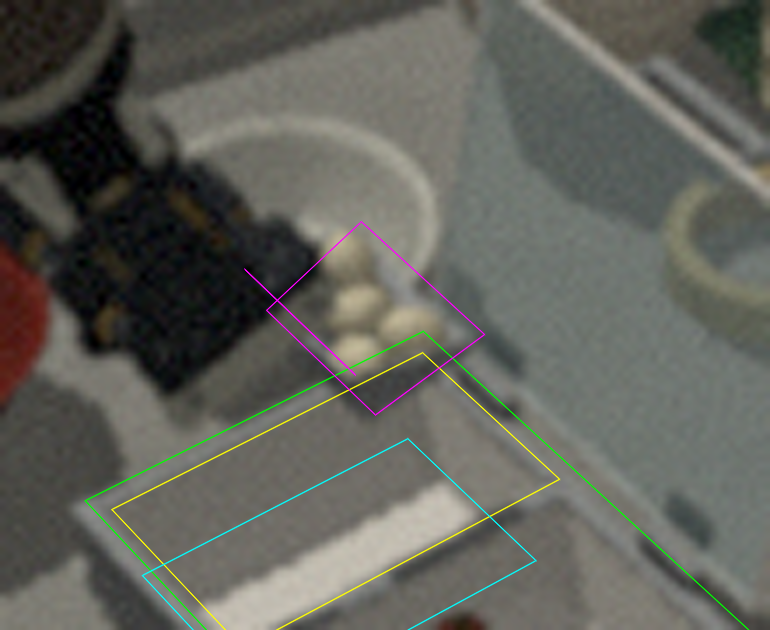

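Four eggs are clearly in the raised pan, at crop (345,255), (360,305), (412,325) and (355,350). Carrying them to the bowl, turning to head +y.

Emit:
move_arm:
  series:
    - [-0.2,0.1,0,0,0,3]
    - [-0.4,0.2,0,0,0,5]
    - [-0.5,0.3,0,0,0,6.5]
    - [-0.5,0.3,0,0,0,6.5]
    - [-0.5,0.3,0,0,0,6.5]
    - [-0.5,0.3,0,0,0,6.5]
    - [-0.5,0.3,0,0,0,6.5]
    - [-0.5,0.3,0,0,0,6.5]

```text
clock: 16.7
position: [0.4087, 0.0826, 0.1878]
ee_rot: [-2.58, -1.369, -0.415]
force: [1.0, 0.2, -2.3]
width: 0.158
```

Emit:
move_arm:
  series:
    - [-0.5,0.3,0,0,0,6.5]
    - [-0.5,0.3,0,0,0,6.5]
    - [-0.5,0.3,0,0,0,6.5]
    - [-0.5,0.3,0,0,0,6.5]
    - [-0.4,0.3,0,0,0,5]
    - [0,0,0,0,0,2]
    - [0,0,0,0,0,0]

```text
clock: 17.4
position: [0.3852, 0.0976, 0.1876]
ee_rot: [-2.047, -2.0, -0.311]
force: [-0.8, 0.4, -2.2]
width: 0.16
```

```bash
cat > po.py <<'E'
from h import *
np.set_printoptions(precision=4,suppress=True)
s=monitor.observe();M=R.from_rotvec(s['ee_rot']).as_matrix()
G=R.from_rotvec([-3.126,.188,-.042]).as_matrix() # tool at grasp; scoop level, heading -0.12
B0=R.from_euler('z',-.12).as_matrix(); B=M@G.T@B0; P=s['position']
O=P+B@np.array([.070,0,-.089])
print('TCP',P,'heading',np.degrees(np.arctan2(B[1,0],B[0,0])),'nose-down',np.degrees(np.arcsin(-B[2,0])),'roll(y up)',np.degrees(np.arcsin(B[2,1])))
print('origin',O,'lip',O+B@[.027,0,0],'F',s['force'],'q',s['joints'],'t',s['clock'])
E
python3 po.py
```

```text
TCP [0.3852 0.0976 0.1876] heading 88.36105706599051 nose-down -17.8655833161476 roll(y up) 1.5285922284284166
origin [0.3854 0.1916 0.1244] lip [0.3862 0.2173 0.1327] F [-0.846   0.4019 -2.2044] q [-0.91    0.2163  0.988   2.2467 -0.6532  0.9468  0.4853] t 17.4
```

The heading is 88° and the lip is over the bowl, with about 0.7 N of extra load. Lowering and tipping about the lip.

Emit:
move_arm:
  series:
    - [0,0.76,-0.6,-6,0,0]
    - [0,0.76,-0.6,-6,0,0]
    - [0,0.76,-0.6,-6,0,0]
    - [0,0.88,0.6,-5,0,0]
    - [0,0.88,0.6,-5,0,0]
    - [0,0.88,0.6,-5,0,0]

```text
clock: 18.0
position: [0.3841, 0.1481, 0.1882]
ee_rot: [2.14, 2.072, -0.281]
force: [1.0, 0.3, -1.8]
width: 0.159
```

```bash
python3 po.py
```

```text
TCP [0.3841 0.1481 0.1882] heading 88.35313367503903 nose-down 15.21033431856824 roll(y up) 0.6779582015282895
origin [0.3843 0.1923 0.084 ] lip [0.3851 0.2184 0.0769] F [ 0.9599  0.2909 -1.8335] q [-1.5046  0.4074  1.1523  2.1097 -0.191   0.9853 -0.2794] t 18.0
```

Emit:
move_arm:
  series:
    - [0,1.04,0.4,-5,0,0]
    - [0,1.04,0.4,-5,0,0]
    - [0,1.04,0.4,-5,0,0]
    - [0,1.13,0.2,-5,0,0]
    - [0,1.13,0.2,-5,0,0]
    - [0,1.13,0.2,-5,0,0]
    - [0,0,0,0,0,0]
    - [0,0,0,0,0,0]

```text
clock: 18.8
position: [0.3841, 0.2124, 0.2049]
ee_rot: [1.817, 1.747, -0.731]
force: [0.4, -0.4, -1.3]
width: 0.155
```

```bash
python3 po.py; python3 - <<'E'
from h import *
np.set_printoptions(precision=4,suppress=True)
S=snap('scene','p1s.png');T=snap('top','p1t.png')
for n,d in(('scene',S),('top',T)):
    for o in outline_of(n,'egg_1_center'):
        ys,xs=np.nonzero(o['mask']);print(n,round(o['p'],2),o['rect'],len(xs),at(d,xs.mean(),ys.mean(),.025))
E
```

```text
TCP [0.3841 0.2124 0.2049] heading 87.9032446047262 nose-down 45.09646814609399 roll(y up) -0.1965775021534605
origin [0.3841 0.1988 0.0925] lip [0.3847 0.2178 0.0734] F [ 0.3984 -0.3812 -1.2502] q [-1.6164  0.8124  1.1217  1.8363 -0.0776  1.3396 -0.4881] t 18.8
scene 0.23 [272.3, 118.0, 116.0, 130.0] 7450 [0.5919 0.0722 0.025 ]
```

Emit:
move_arm:
  series:
    - [0,0,0,-5,0,0]
    - [0,0,0,5,0,0]
    - [0,-0.8,1.5,5,0,0]
    - [0,-1.5,0.8,8,0,0]
    - [0,-1.5,0.6,8,0,0]
    - [0,-1.5,0.4,8,0,0]
    - [0,-1.5,0.2,8,0,0]
    - [0,-1.5,0,8,0,0]

```text
clock: 19.8
position: [0.3842, 0.1281, 0.2421]
ee_rot: [-2.221, -2.158, -0.004]
force: [0.7, -0.1, -1.3]
width: 0.157
```

Emit:
move_arm:
  series:
    - [0,-2,0,0,0,-7]
    - [0,-2.5,0,0,0,-8]
    - [0,-2.5,0,0,0,-8]
    - [0,-2.5,0,0,0,-8]
    - [0,-2.5,0,0,0,-8]
    - [0,-2.5,0,0,0,-8]
    - [0,-2.5,0,0,0,-8]
    - [0,-2.5,0,0,0,-8]

```text
clock: 20.6
position: [0.3831, -0.0672, 0.2412]
ee_rot: [-3.028, -0.672, -0.028]
force: [0.3, 0.0, -1.2]
width: 0.16
```

```bash
python3 po.py; python3 - <<'E'
from h import *
np.set_printoptions(precision=4,suppress=True)
S=snap('scene','p2s.png');T=snap('top','p2t.png')
for n,d in(('scene',S),('top',T)):
    for o in outline_of(n,'egg_1_center'):
        ys,xs=np.nonzero(o['mask']);print(n,round(o['p'],2),o['rect'],len(xs),at(d,xs.mean(),ys.mean(),.025))
    for o in outline_of(n,'bowl_mouth')[:1]: print('bowl',o['p'],o['rect'])
# ivory pixels within the bowl and bin areas
for n,d in(('scene',S),('top',T)):
    c=d['color'].astype(int); m=np.uint8((c[...,0]>130)&(c[...,0]-c[...,2]>18)&(c[...,0]-c[...,1]<40))
    k,l,st,ce=cv2.connectedComponentsWithStats(m); 
    for i in range(1,k):
        if 8<st[i,4]<1500 and 180<ce[i][0]<400 and 130<ce[i][1]<290: print(n,'ivory',st[i],ce[i].round(1),at(d,*ce[i],.025))
E
```

```text
TCP [ 0.3831 -0.0672  0.2412] heading 25.06597795573537 nose-down 0.012584540725232459 roll(y up) 1.3469575748400602
origin [ 0.4456 -0.0357  0.1523] lip [ 0.4701 -0.0242  0.1523] F [ 0.3127  0.0328 -1.2458] q [-1.169  -0.0251  1.2927  2.1646 -0.0231  0.9805 -0.9974] t 20.6
scene 0.66 [220.4, 150.0, 45.3, 36.7] 843 [0.3628 0.2736 0.025 ]
bowl 0.61 [220.3, 152.4, 45.6, 34.8]
top 0.39 [210.7, 217.8, 7.7, 10.8] 54 [0.409  0.2539 0.025 ]
bowl 0.96 [189.2, 206.3, 53.1, 55.3]
scene ivory [256 136   9   9  29] [261.1 140.3] [0.4766 0.3811 0.025 ]
scene ivory [372 144  19  16  66] [384.1 150. ] [0.8077 0.1469 0.025 ]
scene ivory [242 166   6   5  25] [244.8 168.2] [0.3797 0.2788 0.025 ]
scene ivory [252 167   8  11  53] [255.5 172.1] [0.4026 0.2463 0.025 ]
scene ivory [237 171   5   5  20] [239.  172.8] [0.3563 0.2678 0.025 ]
scene ivory [388 176   5   5  14] [389.9 177.8] [0.7539 0.0292 0.025 ]
scene ivory [240 178   7   4  23] [243.3 179.7] [0.3572 0.2324 0.025 ]
scene ivory [225 210   7   5  19] [227.9 211.2] [0.2711 0.1307 0.025 ]
scene ivory [341 212  12  10  26] [345.5 215.5] [ 0.5601 -0.0418  0.025 ]
scene ivory [222 216   8  13  53] [225.9 222.5] [0.2516 0.0925 0.025 ]
top ivory [350 129  18   6  93] [358.5 131.6] [ 0.6813 -0.1323  0.025 ]
top ivory [ 307  155   35   46 1002] [324.2 176.5] [ 0.548  -0.0375  0.025 ]
top ivory [262 156  11   2  17] [267.5 156.6] [0.6    0.1222 0.025 ]
top ivory [320 211  13  38 288] [326.8 226.9] [ 0.4076 -0.0477  0.025 ]
top ivory [212 219   7  10  56] [215.  223.6] [0.4089 0.2557 0.025 ]
top ivory [220 222   7  11  58] [223.1 226.7] [0.4011 0.2335 0.025 ]
top ivory [203 230  12  17 113] [208.5 238.1] [0.3693 0.2706 0.025 ]
top ivory [220 238   8  10  60] [223.6 242.9] [0.3576 0.2294 0.025 ]
```

The picture blobs show all five eggs in the bowl: four blobs in the top view, one of double size. The bowl has not moved. Returning the scoop to the tray.

Emit:
move_arm:
  series:
    - [-0.6,-2.6,0,-1.2,-0.6,0]
    - [-0.7,-2.6,0,0,0,-5]
    - [-0.7,-2.6,0,0,0,-5]
    - [-0.7,-2.6,-0.5,0,0,-5]
    - [-0.7,-2.6,-0.5,0,0,-5]
    - [-0.8,-2.6,-0.5,0,0,-6]
    - [-0.8,-2.6,-0.5,0,0,-6]
    - [-0.7,-2.4,0,0,0,0]

```text
clock: 21.7
position: [0.3268, -0.2717, 0.2206]
ee_rot: [-3.129, 0.18, -0.036]
force: [0.2, 0.8, -0.6]
width: 0.161
```

```bash
python3 po.py
```

```text
TCP [ 0.3268 -0.2717  0.2206] heading -6.582203977255188 nose-down 0.19403811786674768 roll(y up) -0.17956768889085
origin [ 0.396  -0.28    0.1314] lip [ 0.4229 -0.2831  0.1313] F [ 0.228   0.7753 -0.5615] q [-0.4529  0.2233  1.2552  2.1337 -0.2886  0.9447 -0.7216] t 21.7
```

Emit:
move_arm:
  series:
    - [0,0,-2,0,0,0]
    - [0,0,-3,0,0,0]
    - [0,0,-3,0,0,0]
    - [0,0,-2,0,0,0]
    - [0,0,-1,0,0,0]
    - [0,0,0,0,0,0]

```text
clock: 22.3
position: [0.3268, -0.2711, 0.1108]
ee_rot: [-3.129, 0.177, -0.036]
force: [0.4, -0.9, -0.6]
width: 0.161
```

```bash
python3 po.py
```

```text
TCP [ 0.3268 -0.2711  0.1108] heading -6.45516360522464 nose-down 0.2057778848418118 roll(y up) -0.15036687108513527
origin [ 0.3961 -0.2791  0.0215] lip [ 0.4229 -0.2822  0.0214] F [ 0.4274 -0.8627 -0.6337] q [-0.1544  0.4229  0.9758  2.2608 -0.585   0.7085 -0.4443] t 22.3
```

Emit:
move_arm:
  series:
    - [0,0,-0.8,0,0,0]
    - [0,0,-0.6,0,0,0]
    - [0,0,-0.35,0,0,0]
    - [0,0,0,0,0,0]

```text
clock: 22.7
position: [0.3276, -0.2722, 0.0941]
ee_rot: [-3.13, 0.179, -0.041]
force: [0.5, 1.1, 3.0]
width: 0.159
```

```bash
python3 po.py
```

```text
TCP [ 0.3276 -0.2722  0.0941] heading -6.526481145522992 nose-down 0.03288067461236901 roll(y up) -0.21210153947563606
origin [ 0.3971 -0.2804  0.0051] lip [ 0.4239 -0.2835  0.0051] F [0.5142 1.0719 2.9971] q [-0.111   0.451   0.9277  2.2746 -0.636   0.67   -0.4007] t 22.7
```

The scoop is resting on the tray floor (+3 N), level and where it started. Releasing and lifting off.

Emit:
move_arm:
  series:
    - [0,0,0,0,0,0]
    - [0,0,0,0,0,0]
    - [0,0,0,0,0,0]
    - [0,0,1.5,0,0,0]
    - [0,0,3,0,0,0]
    - [0,0,3,0,0,0]
    - [0,0,3,0,0,0]
    - [0,0,3,0,0,0]
  grip: 0.6
  force: 15

```text
clock: 23.5
position: [0.3265, -0.2719, 0.2299]
ee_rot: [-3.13, 0.18, -0.037]
force: [0.9, 1.8, 0.4]
width: 0.599
```

Emit:
move_arm:
  series:
    - [0.5,0.5,3,0,0,5]
    - [1.5,1.5,3,0,0,8]
    - [2.5,2,2,0,0,8]
    - [2.5,2,2,0,0,8]
    - [2.5,2,0,0,0,8]
    - [2.5,2,0,0,0,8]
    - [2.5,2,0,0,0,8]
    - [2.5,2,0,0,0,8]

```text
clock: 24.3
position: [0.4978, -0.1309, 0.3287]
ee_rot: [-2.772, -1.437, -0.028]
force: [0.5, -0.3, 1.2]
width: 0.596
```

```bash
python3 st.py; python3 - <<'E'
from h import *
np.set_printoptions(precision=4,suppress=True)
S=snap('scene','e1s.png');T=snap('top','e1t.png')
for n,d in(('scene',S),('top',T)):
    for t in('scoop','scoop_tray_in'):
        for o in outline_of(n,t)[:1]: print(n,t,o['p'],o['rect'])
E
```

```text
pos [ 0.4978 -0.1309  0.3287] F [ 0.4873 -0.2622  1.1621] w 0.5964340882709416 q [-0.6187  0.2557  1.0101  1.7621 -0.2545  1.2538 -0.1566] t 24.3
toolz [ 0.0071  0.0248 -0.9997] tooly [ 0.8171 -0.5764 -0.0085]
scene scoop 0.76 [286.7, 289.8, 67.1, 33.7]
scene scoop_tray_in 0.61 [287.5, 284.3, 74.3, 58.6]
```

The scoop's outline is the same as at the start. Next I'll straddle the open cover's edge with bar and pane between the open fingers, to lower it under control.

Emit:
move_arm:
  series:
    - [2.4,2.4,0.3,0,0,7.3]
    - [2.4,2.4,0,0,0,7.3]
    - [2.4,2.4,0,0,0,7.3]
    - [2.4,2.4,0,0,0,7.3]
    - [2.4,2.4,0,0,0,7.3]
    - [2.4,2.4,0,0,0,7.3]
    - [2.3,2.1,0,-0.75,5,0]
    - [0,0,0,-0.75,5,0]

```text
clock: 25.4
position: [0.665, 0.0368, 0.3319]
ee_rot: [-1.958, -2.266, 0.187]
force: [-0.3, 0.6, 0.3]
width: 0.597
```

Emit:
move_arm:
  series:
    - [0,0,0,0,0,0]

```text
clock: 25.5
position: [0.6647, 0.0335, 0.3297]
ee_rot: [-1.962, -2.263, 0.193]
force: [0.4, -1.1, -1.4]
width: 0.6
```

```bash
python3 st.py; python3 - <<'E'
from fit import *
ST=[.518,.0125,.15]; th=np.radians(100.3)
S=snap('scene');s=monitor.observe()
C=lambda f,u,y:[.086-(f*np.cos(th)-u*np.sin(th)),y,.06+f*np.sin(th)+u*np.cos(th)]
x0,y0,k=260,85,6
im=cv2.resize(S['color'][y0:y0+95,x0:x0+130,::-1],None,fx=k,fy=k,interpolation=2)
D=lambda P,c,cl:cv2.polylines(im,[np.int32((proj(S,P)-[x0,y0]+.5)*k*8)],cl,c,1,cv2.LINE_AA,3)
D(body(ST,[C(0,5,.109),C(.18,5e-3,.109),C(.18,5e-3,-.109),C(0,5e-3,-.109)]),(0,255,0),False)
D(body(ST,[C(.168,.031,.032),C(.168,.031,-.032)]),(0,255,255),False)
p=s['position'];M=R.from_rotvec(s['ee_rot']).as_matrix()
D(np.array([p+.0275*M[:,1]+.019*M[:,2],p+.0275*M[:,1],p-.0275*M[:,1],p-.0275*M[:,1]+.019*M[:,2]]),(255,0,255),False)
cv2.imwrite('pics/k1.png',im)
E
```

```text
pos [0.6647 0.0335 0.3297] F [ 0.4266 -1.1166 -1.4192] w 0.6001109971448085 q [-0.4823  0.6466  0.7137  1.177  -0.3706  1.6428  0.3131] t 25.5
toolz [-0.1892 -0.0052 -0.9819] tooly [ 0.972  0.141 -0.188]
```

View pics/k1.png

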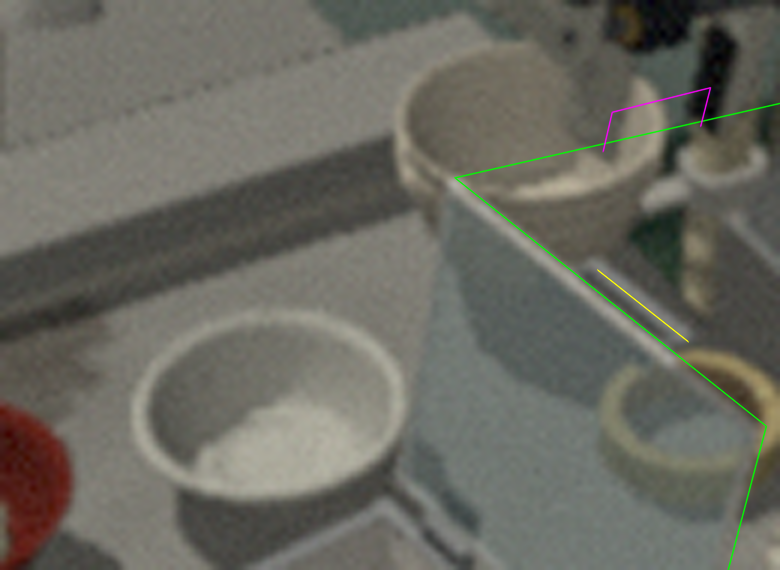

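The overlay matches the open cover and its bar to within about 2 mm. Descending to straddle the edge.

Emit:
move_arm:
  series:
    - [-0.4,0,-2,0,0,0]
    - [-0.4,0,-2.5,0,0,0]
    - [-0.3,0,-2.5,0,0,0]
    - [-0.2,0,-2,0,0,0]
    - [-0.1,0,-1.3,0,0,0]
    - [0,0,0,0,0,0]

```text
clock: 26.15
position: [0.6487, 0.0324, 0.2286]
ee_rot: [-1.965, -2.262, 0.186]
force: [0.4, 0.0, 0.7]
width: 0.595
```

```bash
python3 st.py; python3 - <<'E'
import numpy as np
def P(t,al):
    t=np.radians(t);return np.array([-(172*np.cos(t)-18*np.sin(t)),172*np.sin(t)+18*np.cos(t)])
th=np.arange(100,29,-6.)
for a,b in zip(th,th[1:]):
    d=(P(b,0)-P(a,0))/10;print(int(b),(d*[.989,1]).round(2),round(d[0]*.149,2), P(b,0).round(0))
E
```

```text
pos [0.6487 0.0324 0.2286] F [0.408  0.0286 0.6622] w 0.5954227797367666 q [-0.5073  0.6715  0.6912  1.3896 -0.3904  1.4155  0.349 ] t 26.15
toolz [-0.1851 -0.0025 -0.9827] tooly [ 0.973   0.1396 -0.1837]
94 [-1.74  0.41] -0.26 [ 30. 170.]
88 [-1.78  0.22] -0.27 [ 12. 173.]
82 [-1.79  0.03] -0.27 [ -6. 173.]
76 [-1.78 -0.16] -0.27 [-24. 171.]
70 [-1.76 -0.35] -0.26 [-42. 168.]
64 [-1.71 -0.53] -0.26 [-59. 162.]
58 [-1.65 -0.71] -0.25 [-76. 155.]
52 [-1.57 -0.88] -0.24 [-92. 147.]
46 [-1.47 -1.04] -0.22 [-107.  136.]
40 [-1.35 -1.19] -0.2 [-120.  124.]
34 [-1.22 -1.32] -0.18 [-133.  111.]
```

Emit:
move_arm:
  series:
    - [-1.7,-0.26,0.4,0.9,-5.9,0]
    - [-1.8,-0.27,0.2,0.9,-5.9,0]
    - [-1.8,-0.27,0,0.9,-5.9,0]
    - [-1.8,-0.27,-0.15,0.9,-5.9,0]
    - [-1.75,-0.26,-0.35,0.9,-5.9,0]
    - [0,0,0,0,0,0]

```text
clock: 26.75
position: [0.5539, 0.0177, 0.2277]
ee_rot: [1.911, 2.208, 0.402]
force: [0.1, -0.4, 0.4]
width: 0.605
```

```bash
python3 st.py
```

```text
pos [0.5539 0.0177 0.2277] F [ 0.0984 -0.376   0.3932] w 0.6047537216036415 q [-0.7226  0.1959  0.7398  2.0901 -0.3648  0.6056  0.3996] t 26.75
toolz [ 0.3196  0.0774 -0.9444] tooly [0.9359 0.1303 0.3274]
```

Emit:
move_arm:
  series:
    - [-1.6,-0.26,-0.5,0.9,-5.9,0]
    - [-1.6,-0.25,-0.7,0.9,-5.9,0]
    - [-1.5,-0.24,-0.9,0.9,-5.9,0]
    - [0,0,0,0,0,0]

```text
clock: 27.15
position: [0.5259, 0.0214, 0.2185]
ee_rot: [1.769, 2.072, 0.664]
force: [0.1, -0.7, -0.1]
width: 0.601
```

```bash
python3 st.py
```

```text
pos [0.5259 0.0214 0.2185] F [ 0.1272 -0.7338 -0.0561] w 0.6008248453789702 q [-0.6813  0.0641  0.6466  2.3564 -0.7487  0.213   0.8049] t 27.15
toolz [ 0.5353  0.131  -0.8344] tooly [0.8273 0.1177 0.5493]
```

Emit:
move_arm:
  series:
    - [-1.5,-0.3,-0.9,-0.3,2,0]
    - [-1.4,-0.3,-1.0,-0.3,2,0]
    - [-1.3,-0.3,-1.1,-0.3,2,0]
    - [0,0,0,0,0,0]
  grip: 0.7

```text
clock: 27.55
position: [0.4849, 0.0123, 0.1876]
ee_rot: [1.829, 2.142, 0.558]
force: [-1.7, -0.0, 0.1]
width: 0.694
```

```bash
python3 st.py
```

```text
pos [0.4849 0.0123 0.1876] F [-1.7036 -0.0013  0.1353] w 0.6937727484038438 q [-0.7214  0.0761  0.706   2.3904 -0.5942  0.2724  0.6696] t 27.55
toolz [ 0.4422  0.1143 -0.8896] tooly [0.8813 0.1289 0.4546]
```

Emit:
move_arm:
  series:
    - [-1.2,-0.2,-1.2,-0.6,4,0]
    - [-1.1,-0.2,-1.3,-0.6,4,0]
    - [0,0,0,0,0,0]

```text
clock: 27.85
position: [0.4632, 0.0086, 0.1629]
ee_rot: [1.907, 2.226, 0.417]
force: [0.0, 0.2, -0.9]
width: 0.698
```

```bash
python3 st.py
```

```text
pos [0.4632 0.0086 0.1629] F [ 0.0432  0.1702 -0.9248] w 0.6983361691845498 q [-0.7362  0.144   0.7488  2.3548 -0.5044  0.4005  0.5848] t 27.85
toolz [ 0.3153  0.0943 -0.9443] tooly [0.9353 0.1378 0.326 ]
```

Emit:
move_arm:
  series:
    - [-2.5,-0.3,1.5,0,0,0]
    - [-3,-0.4,2.5,0,0,0]
    - [-1,0,3,0,0,0]
    - [0,0,3,0,0,0]
    - [0,0,0,0,0,0]

```text
clock: 28.35
position: [0.4114, 0.0077, 0.257]
ee_rot: [1.905, 2.231, 0.437]
force: [-0.2, 0.4, -0.4]
width: 0.699
```

```bash
python3 st.py
```

```text
pos [0.4114 0.0077 0.257 ] F [-0.2436  0.4306 -0.3826] w 0.6986076009895473 q [-0.8647 -0.2229  0.6737  2.3082  0.1443  0.6715 -0.1201] t 28.35
toolz [ 0.3192  0.1074 -0.9416] tooly [0.9331 0.1381 0.332 ]
```

Emit:
move_arm:
  series:
    - [-1,4,1,0,0,0]
    - [-1,4.5,0,0,0,0]
    - [-1,4.5,0,0,0,0]
    - [-1,4.5,0,0,0,0]
    - [-1,4.5,0,0,0,8]
    - [-1,4.5,0,0,0,8]
    - [-1,4.5,0,0,0,8]
    - [-1,4.5,0,0,0,8]

```text
clock: 29.15
position: [0.328, 0.3644, 0.2622]
ee_rot: [1.243, 2.748, 0.492]
force: [0.6, -0.2, 0.3]
width: 0.703
```

Emit:
move_arm:
  series:
    - [-2,4.5,0,0,0,8]
    - [-2,4.5,0,0,0,8]
    - [-2,4.5,0,0,0,8]
    - [-2,4.5,0,0,0,0]
    - [0,4,0,0,0,0]
    - [0,0,0,0,0,0]
    - [0,0,0,0,0,0]
    - [0,0,0,0,0,0]

```text
clock: 29.95
position: [0.249, 0.5812, 0.2617]
ee_rot: [0.668, 3.007, 0.515]
force: [-0.1, -0.2, -0.1]
width: 0.699
```

```bash
python3 st.py; python3 - <<'E'
from h import *
np.set_printoptions(precision=4,suppress=True)
S=snap('scene','f_s.png');T=snap('top','f_t.png')
for n,d,f in(('scene',S,'s0'),('top',T,'t0')):
    for t in('station','cover','cover_bar','scoop','scoop_tray_in','bowl_mouth','pulp_a','egg_1_center','tomato_1_center'):
        print(n,t,[(round(o['p'],2),np.round(o['rect'])) for o in outline_of(n,t)[:5]])
    a=cv2.imread(f'pics/{f}.png').astype(int);b=d['color'][:,:,::-1].astype(int); df=cv2.blur(np.abs(a-b).sum(2).astype(np.float32),(3,3))
    r=(258,145,352,225) if n=='top' else (272,165,372,255)
    w=df[r[1]:r[3],r[0]:r[2]]; ys,xs=np.nonzero(w>60); print('diff in station',w.mean(),len(xs),(xs.min()+r[0],xs.max()+r[0],ys.min()+r[1],ys.max()+r[1]) if len(xs) else '')
    c=d['color'].astype(int); m=np.uint8((c[...,0]>130)&(c[...,0]-c[...,2]>18)&(c[...,0]-c[...,1]<40));k,l,st,ce=cv2.connectedComponentsWithStats(m)
    for i in range(1,k):
        if 8<st[i,4]<300 and 185<ce[i][0]<260 and 145<ce[i][1]<265: print('ivory',st[i],at(d,*ce[i],.025))
E
```

```text
pos [0.249  0.5812 0.2617] F [-0.1265 -0.2352 -0.1172] w 0.6991978881770763 q [-1.2602  0.2661  0.0247  1.835  -0.0393  0.7095 -0.0786] t 29.95
toolz [ 0.0885  0.3137 -0.9454] tooly [0.409  0.854  0.3216]
scene station [(0.77, array([274., 166.,  95.,  84.]))]
scene cover [(0.75, array([275., 167.,  92.,  73.]))]
scene cover_bar [(0.74, array([273., 166., 104.,  84.])), (0.61, array([275., 168.,  94.,  69.]))]
scene scoop [(0.62, array([290., 290.,  62.,  35.]))]
scene scoop_tray_in [(0.64, array([287., 283.,  73.,  62.])), (0.32, array([222., 150.,  49.,  38.]))]
scene bowl_mouth [(0.65, array([370., 250.,  59.,  43.])), (0.64, array([222., 146.,  47.,  40.]))]
scene pulp_a [(0.95, array([373., 249.,  54.,  47.])), (0.88, array([284., 136.,  44.,  34.])), (0.26, array([253., 172.,   9.,   5.]))]
scene egg_1_center []
scene tomato_1_center []
diff in station 16.050468 489 (np.int64(272), np.int64(290), np.int64(218), np.int64(254))
ivory [242 166   6   5  23] [0.3804 0.279  0.025 ]
ivory [252 168   7  10  47] [0.4021 0.2468 0.025 ]
ivory [237 171   5   5  19] [0.3564 0.2683 0.025 ]
i
[... 363 characters left out ...]
ray([262., 148.,  90.,  79.])), (0.22, array([195., 135.,  54.,  55.]))]
top scoop_tray_in [(0.66, array([387., 215.,  44.,  55.]))]
top bowl_mouth [(0.74, array([186., 204.,  58.,  59.]))]
top pulp_a [(0.95, array([388., 138.,  50.,  53.])), (0.77, array([195., 138.,  56.,  53.]))]
top egg_1_center [(0.37, array([211., 220.,   6.,  12.]))]
top tomato_1_center []
diff in station 3.9290338 0 
ivory [212 220   7   9  49] [0.4082 0.2566 0.025 ]
ivory [220 223   7   9  51] [0.4006 0.2338 0.025 ]
ivory [203 230   8   8  47] [0.3811 0.2766 0.025 ]
ivory [206 239   8   8  50] [0.3582 0.2665 0.025 ]
ivory [220 239   7   8  45] [0.3583 0.2305 0.025 ]
ivory [188 254   4   4  13] [0.3216 0.3182 0.025 ]
```

```bash
python3 -c "
from cell import workorder
print(workorder.sign_off())"
```

```text
the job is handed in; nothing more can be done
None
```

The job is done and handed in at about 30 s on the robot clock, well under the 72 s limit.

I opened the cover by its bar to its stop, then scooped the eggs and tipped them into the red bowl. The scoop went back upright on its tray. To close the cover I held its edge loosely between the open fingers, lowered it to about 30°, and let it fall shut from there.

**Last checks:**
- **Eggs:** the final top picture shows five separate ivory blobs inside the red bowl. The scene view fits this with four blobs, one of double size. No egg-coloured spot showed on the table around the bowl.
- **Cover:** nothing changed over the station area in the top picture compared with the start, so the cover looks shut. The only change there in the scene view is at its front-left edge (columns 272–290), which I took to be the arm's shadow moving and did not check.
- **Other things:** the scoop, tray, red bowl and pulp bowl outlines are within about 5 px of where they started.

**Weak points:**
- **Tomatoes:** the network found neither tomatoes nor a left-over egg under the closed cover, so their staying put rests on the unchanged top picture.
- **Final view:** I had used all 12 picture views, so the last checks are numbers only.
- **Scooping:** the scoop leaned against a bin wall for a moment with about 14 N.

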